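# Feel the stop pin into its hole in the document rest

## Robot

A 7-joint arm with a two-finger parallel gripper is mounted at the origin on a cart in front of the work surface, level with it; the furniture and walls round the work are solid. World frame = base frame: x ahead of the robot, y to its left, z up, the work surface at z = 0. Lengths are in m, angles in rad, forces in N, time in s.
With the tool pointing down it reaches from about 0.4 to 0.875 m from the base axis. Payload 6.5 kg.
Tool frame: the origin (TCP) lies at the very end of the fingers, on their centre line; the grasp point (between the pads) lies 19 mm behind it; z points along the fingers, y is the line along which they close (so a half turn about z gives the same grasp; the last joint's range is limited). The gripper opens to 85 mm and grips with 20 to 120 N. Pads are 22 mm wide; open, the fingers measure 114 mm over their backs; the gripper's body (76 mm by 85 mm) begins 54 mm behind the grasp point. The pads swing forward as they close: fully open they stand 13 mm farther back than shut.
Start: joints at [1.226, 0.536, -0.004, 1.538, 0.003, 1.067, -0.071], TCP at [0.179, -0.625, 0.231] pointing down, gripper open.
Joint ranges: [-2.7, 2.7], [-0.37, 2.16], [-1.27, 1.26], [0.24, 2.4], [-1.31, 4.45], [0.19, 1.91], [-2.76, 2.76]. Speed limits (rad/s): [2.39, 2.39, 3.14, 3.14, 3.14, 3.14, 3.14].

## Interface

Orientations are given as a unit quaternion [w, x, y, z].
In Python, from station import readout, camera, camera_params, ticket gives the robot as it stands.
- The arm moves only by the tool drive_tool, never from a script. Its argument "moves" is a list of rows, each an object of numbers: "tx", "ty", "tz": the shift along the world's x, y, z normalised to -1 to 1, where 1 is 150 mm; "wx", "wy", "wz": the turn, a rotation vector about the world's x, y, z normalised to -1 to 1, where 1 is 60 degrees. A call has 1 to 12 rows; each row is the pose to reach, as a shift and turn from the pose commanded when the call began; what a row does not reach only later rows make up. A row lasts 1/10 s, in which the tool goes at most 50 mm and 8.59 degrees, less where a joint would pass 70% of its speed; a pose out of reach is approached as far as the arm can. A call with a number of a shift or a turn outside -1 to 1 is refused whole. A call with a gripper value outside its range is refused whole. "claw" is the closure, from 0 (fully open) to 1 (shut), set as the call begins (left out, the last holds). The fingers move at their own pace and stop on an object; the grip force is fixed at half the most. Time passes only in rows, so rows that repeat a pose let the fingers close. It gives the time, the measured TCP pose, the force, the opening and the grip force at its end, in the units of the state.
- readout.state(): the state, without advancing time (a new reading comes with each control period).
- camera(name): name is "scene" or "top" or "wrist"; returns the picture (480x640x3 uint8, red, green, blue); there is no depth.
- camera_params(name): a dict with "fov_y" (degrees; the focal length in pixels is half the picture's height over the tangent of half this angle, whatever the lens; pixels are square), "cx", "cy" (the principal point, pixels), "rvec" (rotation vector, rad) and "tvec" (3), from world to camera coordinates, as OpenCV has them. Camera axes: x right, y down, z forward; pixel columns grow to the right and rows downward; lengths in m; the calibration is good to about 2 mm. The wrist camera is an equidistant fisheye: a pixel r from the principal point sees the ray r / f radians off the axis. A picture is of the moment at which its call begins: read the wrist's pose just before it. camera_params takes no time and is no camera call; for the wrist camera it gives the pose at the moment of the call.
- ticket.job_done(): hands the job in; it is judged then, once.
The state is a dict: "time_s": time; "joint_positions": joint angles; "qvel": joint speeds; "effort": joint torques, N m; "tool_pos": TCP position; "tool_rot": TCP orientation; "wrist_force": force on the tool from outside, world axes, zero at the start; "torque": the same for the moment, N m; "width": finger opening in m; "grip_force": force on a finger pad.
Only numpy, scipy, OpenCV 4.12 (cv2) and the standard library are available. Lean on these libraries where they do the work, as an engineer would, in place of code of your own. Each camera call takes 0.05 s, during which the arm holds its last target. There are 200 camera calls.

## Task

Take the loose steel stop pin out of the small wooden holder and set its tip down gently on the black bar of the document rest that lies flat on the desk. Slide the tip lightly along the bar, close against the wooden ledge, until it drops into the unmarked hole, then push the pin gently fully home to the bottom, upright, and let go. Do not press hard (the bar and ledge take 30 N at most), and leave the eraser and the matchbox lying on its ends where they are.

Things in the scene. Friction and masses are not known exactly. Their poses are not given: they have to be found in the camera images.
- pin: The stop pin, metal, 85 mm long, 70 g (may vary by a third), standing upright in the holder at the start. Lower part: a plain round steel shank 12 mm in diameter and 50 mm long, its end chamfered over the last 2 mm to a flat 9 mm wide. Upper part: a round grip head 22 mm in diameter, from 50 to 85 mm above the tip. Origin at the centre of the flat tip, z along the pin towards the head; yaw has no meaning.
- pin_tip (a point): Centre of the flat tip of the stop pin (same point as the origin of pin).
- holder: Fixed wooden block, 64 x 64 x 26 mm, with one round socket of 15 mm diameter and 20 mm depth in the middle of its top, where the pin stands at the start. Origin at the centre of its underside.
- board: The document rest, fixed, flat on the desk: wooden frame 90 (x) by 262 (y) by 26 mm round a black bar. Origin: centre of its underside; x points away from the robot (turned up to 0.3 rad) to the ledge, y along the ledge, z up. Across each end, from |y| = 55 mm outwards, a wooden bridge stands 8 mm above the bar, so 110 mm of bar is open.
- ledge_mid (a point): Middle of the lower edge of the ledge's front face, at x = 15, y = 0, z = 26 mm in the frame of board, same axes. The ledge is a straight wooden strip along y, 8 mm high, which rises from the bar's top at x = 15 mm with an upright face towards the robot; it spans the whole open bar.
- bar_mid (a point): Middle of the open top of the black bar (x = 0, y = 0, z = 26 mm of board): flat, level with the frame, 45 mm wide, stiffly held. It has one blind hole, 14 mm wide, 1 mm chamfer, 20 mm deep, axis upright, centre 6.5 mm in front of the ledge's face (x = 8.5 mm), so a pin kept touching the ledge falls in. Its place along y is not measured: anywhere from -36 to +36 mm.
- eraser: Eraser, 23 x 52 x 14 mm, lying on the document rest's bridge at its -y end. Origin at the centre of its underside.
- match_box: Matchbox, 36 x 53 x 16 mm, lying on the document rest's bridge at its +y end. Origin at the centre of its underside.
Things that resemble listed ones, but are neither listed nor needed, are in the scene too. What is shaped like the pin but turquoise or yellow is not meant.

How it is judged:
By the outcome, as a careful person would: the job done as asked, in the order asked, and still so for the second after the job is handed in, with the robot touching nothing.
It also fails if it takes over 72 s, if anything falls off the work surface, if the arm or the gripper's body presses on something with over 40 N, if the wrist force passes 120 N, or if a joint passes its speed limit or range.

## Working session

There is one attempt and no reset: what is moved stays moved. The work goes in short steps, Python scripts to look and compute and a tool call to move; the robot and the scene stay as the last step left them, time stands still between calls to the robot, and variables do not carry over. Pictures are saved under pics/ and viewed, at most 10 in all, crops included, and the job is handed in when it is done.

Besides the shell and the picture viewer there is one more tool, called after "Request:" in YAML: its name, and indented under it one key for each argument. drive_tool: Moves the arm, as the interface text tells. Its arguments: {"type":"object","properties":{"moves":{"type":"array","items":{"type":"object","properties":{"tx":{"type":"number"},"ty":{"type":"number"},"tz":{"type":"number"},"wx":{"type":"number"},"wy":{"type":"number"},"wz":{"type":"number"}}}},"claw":{"type":"number"}},"required":["moves"]}

```bash
mkdir -p pics; ls
python3 - <<'E'
from station import readout,camera,camera_params
import cv2
s=readout.state();print(s)
for n in ("scene","top"):
    print(n,camera_params(n)); cv2.imwrite(f"pics/{n}0.png",camera(n)[:,:,::-1])
E
```

```text
pics
{'time_s': 0.0, 'joint_positions': array([ 1.22581087,  0.53717397, -0.00445541,  1.53891509,  0.00257606,
        1.06730115, -0.07119094]), 'qvel': array([-0.00064488, -0.00074462,  0.00107172, -0.00154233, -0.00047975,
       -0.00206973, -0.00069092]), 'effort': array([-6.55268595e-04, -5.83402240e+01,  1.04859453e+00, -2.59096760e+01,
        1.24265670e-02,  9.69186542e-03, -1.25509118e-05]), 'tool_pos': array([ 0.1786883 , -0.62427118,  0.23039151]), 'tool_rot': array([-8.78767794e-04,  9.90294323e-01,  1.38983275e-01, -1.74724775e-04]), 'wrist_force': array([-0.25667262, -0.74397866,  0.22521951]), 'torque': array([-0.00830331,  0.03232008,  0.00106428]), 'grip_force': 0.0, 'width': 0.08511035937302355}
scene {'fov_y': 44.948246002277784, 'cx': 313.8291991785682, 'cy': 241.48702276606483, 'rvec': array([ 2.11453929, -0.75344676,  0.34736814]), 'tvec': array([-0.27793207,  0.33310955,  0.53815156])}
top {'fov_y': 57.77901700864353, 'cx': 323.8591252944067, 'cy': 246.82463685541458, 'rvec': array([ 2.16046758, -2.1340727 ,  0.18422963]), 'tvec': array([0.16273422, 0.48653076, 0.82291032])}
```

View pics/scene0.png

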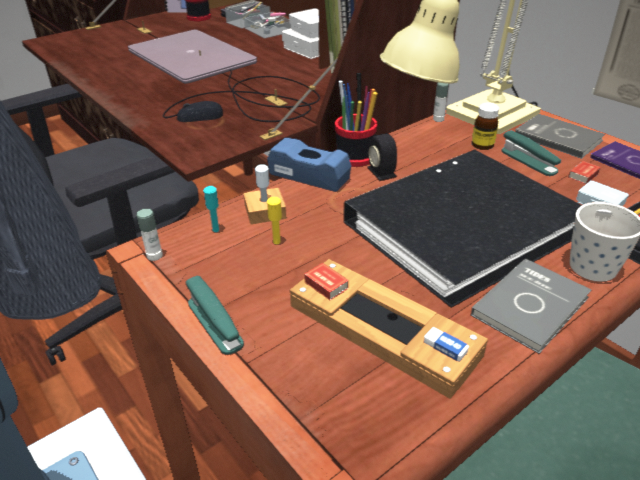

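View pics/top0.png

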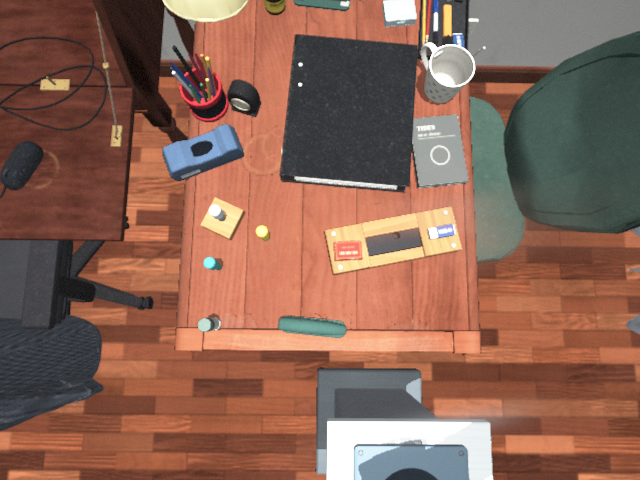

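The scene picture shows the steel pin in the wooden holder (262,185), turquoise (212,208) and yellow (275,220) decoys, and the board around (390,320) with a dark spot at (392,317). In the top view these are the holder (221,218), pin head (216,212), decoys (211,264) and (262,232), and board (393,240). Only the grey one at (262,185) stands in the holder, so it fits. I'll confirm with crops.

```bash
cat > h.py <<'E'
import numpy as np,cv2
from station import readout,camera,camera_params
def ray(p,uv,fish=False):
    R=cv2.Rodrigues(p["rvec"])[0];f=240/np.tan(np.radians(p["fov_y"]/2))
    d=(np.array(uv,float)-[p["cx"],p["cy"]])/f
    if fish:
        r=np.hypot(*d);v=np.array([*(d/r*np.sin(r)),np.cos(r)]) if r>1e-9 else np.array([0,0,1.])
    else: v=np.array([*d,1.])
    return -R.T@p["tvec"],R.T@v
def onz(p,uv,z,fish=False):
    c,v=ray(p,uv,fish);return c+v*(z-c[2])/v[2]
E
python3 - <<'E'
from h import *
t=cv2.imread("pics/top0.png");s=cv2.imread("pics/scene0.png")
r=lambda im,x,y,w,h,k:cv2.resize(im[y:y+h,x:x+w],None,fx=k,fy=k,interpolation=cv2.INTER_CUBIC)
a=r(t,190,190,80,75,5);b=r(s,230,155,80,75,5);c=r(t,315,200,160,80,5)
cv2.imwrite("pics/c1.png",np.vstack([np.hstack([r(t,190,190,60,45,6.66)[:299,:399],r(s,235,155,60,45,6.66)[:299,:399]]),cv2.resize(t[202:279,318:470],(798,404),interpolation=cv2.INTER_CUBIC)[:300]]))
hsv=cv2.cvtColor(t,cv2.COLOR_BGR2HSV)
p=camera_params("top");q=camera_params("scene")
# wood mask
for (x,y,w,h,z,n) in((190,190,60,55,.026,"holder"),(315,200,160,80,.026,"board")):
    m=cv2.inRange(hsv[y:y+h,x:x+w],(13,70,120),(28,255,255));
    m=cv2.morphologyEx(m,cv2.MORPH_OPEN,np.ones((3,3)))
    cs=max(cv2.findContours(m,0,1)[0],key=cv2.contourArea)
    R=cv2.minAreaRect(cs);B=cv2.boxPoints(R)+[x,y];W=np.array([onz(p,u,z) for u in B])
    print(n,R,B.round(1).tolist(),W.round(4).tolist(),W.mean(0),[np.linalg.norm(W[i]-W[i-1]) for i in range(4)])
E
```

```text
holder ((31.500003814697266, 27.5), (32.64659118652344, 32.64659118652344), 26.56505012512207) [[199.6, 224.8], [214.2, 195.6], [243.4, 210.2], [228.8, 239.4]] [[0.5275, 0.4185, 0.026], [0.5884, 0.3923, 0.026], [0.5589, 0.332, 0.026], [0.4986, 0.3588, 0.026]] [0.54335865 0.37540294 0.026     ] [np.float64(0.06637459396198711), np.float64(0.06625394378684958), np.float64(0.0671317282236253), np.float64(0.06594600517991012)]
board ((77.89872741699219, 39.673316955566406), (45.625526428222656, 131.36224365234375), 79.11447143554688) [[324.1, 229.7], [453.1, 204.9], [461.7, 249.7], [332.7, 274.5]] [[0.5211, 0.1685, 0.026], [0.5765, -0.0944, 0.026], [0.4841, -0.1085, 0.026], [0.4309, 0.1504, 0.026]] [0.50316316 0.02899168 0.026     ] [np.float64(0.09198591168301416), np.float64(0.26861028227782385), np.float64(0.09340487011242475), np.float64(0.26432546542001933)]
```

View pics/c1.png

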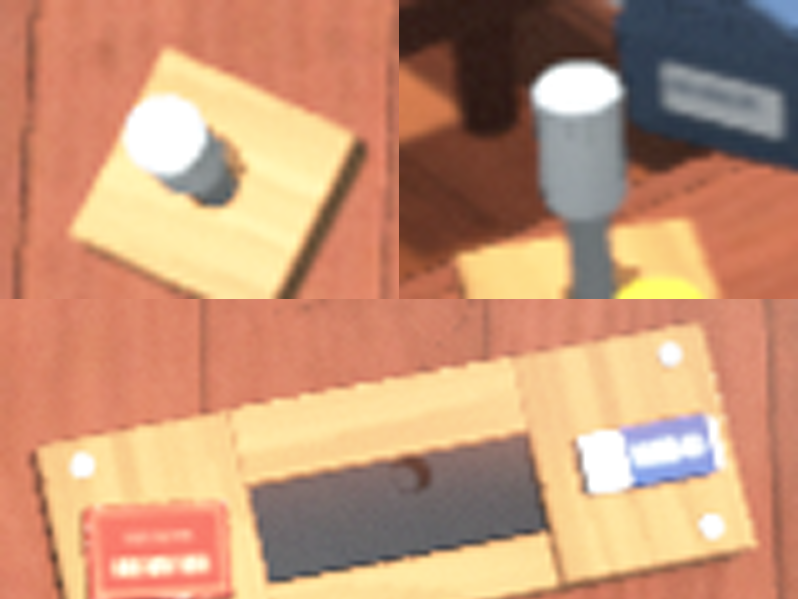

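The crops confirm it: the grey steel pin stands in the holder, with its head top at top-view pixel (214.8,210.6) and scene pixel (262,168.4). The board shows a dark spot at about (396.5,235.5) in the top view, near the ledge. It's probably the hole, and the slide will confirm that.

Run:
```python
from h import *
p=camera_params("top");q=camera_params("scene")
print("cams",ray(p,(0,0))[0],ray(q,(0,0))[0])
print("pin",onz(p,(214.8,210.6),.091),onz(q,(262,168.4),.091))
print("yellow",onz(p,(262,232),.085),onz(q,(275,201),.085)," turq",onz(p,(211,264),.085),onz(q,(211,189),.085))
g=lambda x,y:(318+x/5.25,202+(y-299)/5.25)
P={}
for n,u,z in (("ledge L top",(248,487),.034),("ledge R",(527,435),.034),("ledge L low",(248,487),.026),("ledge R low",(527,435),.026),("front L",(268,582),.026),("front R",(550,530),.026),("hole",(413,475),.026),("LT",(38,450),.034),("RT",(697,325),.034),("RB",(755,545),.034)):
    P[n]=onz(p,g(*u),z);print(n,P[n])
```

```text
cams [0.35100585 0.18106012 0.88565689] [ 0.08472745 -0.35719554  0.58570293]
pin [0.5416138  0.37379891 0.091     ] [0.54297231 0.37094886 0.091     ]
yellow [0.50336759 0.28535006 0.085     ] [0.50637555 0.28277799 0.085     ]  turq [0.44199991 0.37720723 0.085     ] [0.44755219 0.37922764 0.085     ]
ledge L top [0.5042034  0.08643649 0.034     ]
ledge R [ 0.52584108 -0.02026645  0.034     ]
ledge L low [0.50564245 0.08554765 0.026     ]
ledge R low [ 0.52748339 -0.02215761  0.026     ]
front L [0.46902973 0.0780627  0.026     ]
front R [ 0.49054075 -0.03014607  0.026     ]
hole [0.51120313 0.0221077  0.026     ]
LT [0.5173645 0.1662715 0.034    ]
RT [ 0.56996094 -0.08693709  0.034     ]
RB [ 0.48454135 -0.10609082  0.034     ]
```

Request:
drive_tool:
  moves:
    - {"tx":0.33,"ty":0.33,"wz":0.07}
    - {"tx":0.66,"ty":0.66,"wz":0.14}
    - {"tx":1,"ty":1,"wz":0.2}
    - {"tx":1,"ty":1,"wz":0.2}
  claw: 0

```text
invalid input at $.moves[0]: expected keys tx, ty, tz, wx, wy, wz
```

Request:
drive_tool:
  moves:
    - {"tx":0.33,"ty":0.33,"wz":0.07}
    - {"tx":0.66,"ty":0.66,"wz":0.14}
    - {"tx":1,"ty":1,"wz":0.2}
    - {"tx":1,"ty":1,"wz":0.2}

```text
invalid input at $.moves[0]: expected keys tx, ty, tz, wx, wy, wz
```

Request:
drive_tool:
  moves:
    - {"tx":0.1,"ty":0.33,"wz":0.07}
    - {"tx":0.2,"ty":0.66,"wz":0.14}
    - {"tx":0.4,"ty":1,"wz":0.2}
    - {"tx":0.4,"ty":1,"wz":0.2}

```text
invalid input at $.moves[0]: expected keys tx, ty, tz, wx, wy, wz
```

Request:
drive_tool:
  moves:
    - {"ty":0.33,"wz":0.07}
    - {"ty":0.66,"wz":0.14}
    - {"ty":1,"wz":0.2}
    - {"ty":1,"wz":0.2}

```text
invalid input at $.moves[0]: expected keys tx, ty, tz, wx, wy, wz
```

Request:
drive_tool:
  moves:
    - {"tx":0.33,"ty":0.33,"tz":0,"wx":0,"wy":0,"wz":0.07}
    - {"tx":0.66,"ty":0.66,"tz":0,"wx":0,"wy":0,"wz":0.14}
    - {"tx":1,"ty":1,"tz":0,"wx":0,"wy":0,"wz":0.2}
    - {"tx":1,"ty":1,"tz":0,"wx":0,"wy":0,"wz":0.2}
    - {"tx":1,"ty":1,"tz":0,"wx":0,"wy":0,"wz":0.2}
  claw: 0

```text
time_s: 0.6
tool_pos: [0.3343, -0.4693, 0.2311]
tool_rot: [-0.001, 0.969, 0.246, 0.002]
wrist_force: [-0.0, 0.1, 0.3]
width: 0.0857
grip_force: 0.0
```

Request:
drive_tool:
  moves:
    - {"tx":0.33,"ty":0.33,"tz":0,"wx":0,"wy":0,"wz":0.07}
    - {"tx":0.66,"ty":0.66,"tz":0,"wx":0,"wy":0,"wz":0.14}
    - {"tx":1,"ty":1,"tz":0,"wx":0,"wy":0,"wz":0.2}
    - {"tx":1,"ty":1,"tz":0,"wx":0,"wy":0,"wz":0.2}
    - {"tx":1,"ty":1,"tz":0,"wx":0,"wy":0,"wz":0.2}

```text
time_s: 1.1
tool_pos: [0.4833, -0.3188, 0.2312]
tool_rot: [-0.001, 0.938, 0.346, 0.002]
wrist_force: [0.8, -0.1, -0.2]
width: 0.0854
grip_force: 0.0
```

Request:
drive_tool:
  moves:
    - {"tx":0.1,"ty":0.33,"tz":0,"wx":0,"wy":0,"wz":0.07}
    - {"tx":0.2,"ty":0.66,"tz":0,"wx":0,"wy":0,"wz":0.14}
    - {"tx":0.4,"ty":1,"tz":0,"wx":0,"wy":0,"wz":0.2}
    - {"tx":0.4,"ty":1,"tz":0,"wx":0,"wy":0,"wz":0.2}
    - {"tx":0.4,"ty":1,"tz":0,"wx":0,"wy":0,"wz":0.2}

```text
time_s: 1.6
tool_pos: [0.5397, -0.1727, 0.2311]
tool_rot: [-0.0, 0.898, 0.44, 0.0]
wrist_force: [-0.4, -0.5, -0.1]
width: 0.0854
grip_force: 0.0
```

Request:
drive_tool:
  moves:
    - {"tx":0,"ty":0.33,"tz":0,"wx":0,"wy":0,"wz":0.07}
    - {"tx":0,"ty":0.66,"tz":0,"wx":0,"wy":0,"wz":0.14}
    - {"tx":0,"ty":1,"tz":0,"wx":0,"wy":0,"wz":0.2}
    - {"tx":0,"ty":1,"tz":0,"wx":0,"wy":0,"wz":0.2}

```text
time_s: 2.0
tool_pos: [0.5384, -0.0194, 0.2315]
tool_rot: [-0.001, 0.846, 0.533, 0.001]
wrist_force: [0.2, 0.1, -0.2]
width: 0.0853
grip_force: 0.0
```

Run:
```python
from h import *
import pickle
p=camera_params("wrist");im=camera("wrist");pickle.dump(p,open("w1.pkl","wb"))
cv2.imwrite("pics/w1.png",im[:,:,::-1]);print(p,ray(p,(p["cx"],p["cy"]+1e-6),True))
```

```text
{'fov_y': 65.70646984690485, 'cx': 317.4680918503522, 'cy': 239.66334618467585, 'rvec': array([-2.7896392 ,  0.63240134,  0.09343553]), 'tvec': array([-0.49314762,  0.16888875,  0.43992482])} (array([0.56899819, 0.04553727, 0.37338888]), array([-0.12339956, -0.25489215, -0.95906337]))
```

View pics/w1.png

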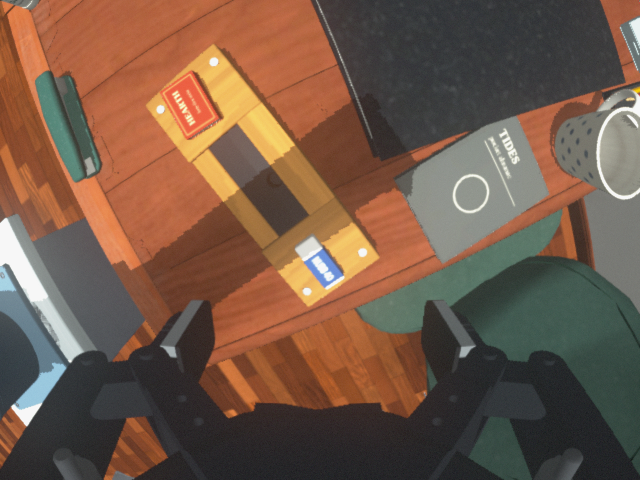

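Request:
drive_tool:
  moves:
    - {"tx":0,"ty":0.33,"tz":0,"wx":0,"wy":0,"wz":0.1}
    - {"tx":0,"ty":0.66,"tz":0,"wx":0,"wy":0,"wz":0.2}
    - {"tx":0,"ty":1,"tz":0,"wx":0,"wy":0,"wz":0.3}
    - {"tx":0,"ty":1,"tz":0,"wx":0,"wy":0,"wz":0.3}
    - {"tx":0,"ty":1,"tz":0,"wx":0,"wy":0,"wz":0.3}

```text
time_s: 2.55
tool_pos: [0.5393, 0.1231, 0.2309]
tool_rot: [0.0, 0.756, 0.655, -0.001]
wrist_force: [0.0, -1.0, -0.7]
width: 0.0852
grip_force: 0.0
```

Request:
drive_tool:
  moves:
    - {"tx":0,"ty":0.33,"tz":0,"wx":0,"wy":0,"wz":0.1}
    - {"tx":0,"ty":0.66,"tz":0,"wx":0,"wy":0,"wz":0.2}
    - {"tx":0,"ty":1,"tz":0,"wx":0,"wy":0,"wz":0.31}
    - {"tx":0,"ty":1,"tz":0,"wx":0,"wy":0,"wz":0.31}
    - {"tx":0,"ty":1,"tz":0,"wx":0,"wy":0,"wz":0.31}

```text
time_s: 3.05
tool_pos: [0.5399, 0.2727, 0.2306]
tool_rot: [0.0, 0.64, 0.768, -0.001]
wrist_force: [0.8, -0.4, -0.5]
width: 0.0856
grip_force: 0.0
```

Request:
drive_tool:
  moves:
    - {"tx":0,"ty":0.3,"tz":0,"wx":0,"wy":0,"wz":0}
    - {"tx":0,"ty":0.6,"tz":0,"wx":0,"wy":0,"wz":0}
    - {"tx":0,"ty":0.6,"tz":0,"wx":0,"wy":0,"wz":0}
    - {"tx":0,"ty":0.6,"tz":0,"wx":0,"wy":0,"wz":0}

```text
time_s: 3.45
tool_pos: [0.5403, 0.3622, 0.2306]
tool_rot: [0.001, 0.64, 0.768, -0.001]
wrist_force: [1.0, -0.6, -2.2]
width: 0.0855
grip_force: 0.0
```

Run:
```python
from h import *
import pickle
p=camera_params("wrist");im=camera("wrist");pickle.dump(p,open("w2.pkl","wb"))
cv2.imwrite("pics/w2.png",im[:,:,::-1]);print(readout.state()["tool_pos"],readout.state()["tool_rot"])
```

```text
[0.54082959 0.36117366 0.23067906] [ 0.00123227  0.64084179  0.76767124 -0.00107625]
```

View pics/w2.png

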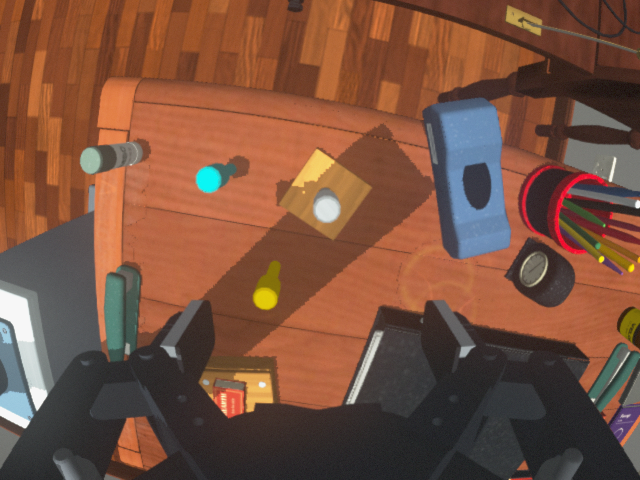

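In the wrist views, w1 shows the hole at about (274,181), the ledge foot running from (240,124) to (308,213), and the red matchbox and blue eraser on the ends. In w2 the pin head top is at about (327,205), with yellow (266,296) and turquoise (209,179) clear of it.

Run:
```python
from h import *
import pickle
p=pickle.load(open("w1.pkl","rb"))
for n,u in (("ledL",(240,124)),("ledR",(308,213)),("hole",(274,181)),("frL",(208,150)),("frR",(273,236))): print(n,onz(p,u,.026,True))
p=pickle.load(open("w2.pkl","rb"))
im=cv2.imread("pics/w2.png");g=cv2.cvtColor(im,cv2.COLOR_BGR2HSV)[170:240,290:370]
m=cv2.inRange(g,(0,0,120),(180,40,255));c=max(cv2.findContours(m,0,1)[0],key=cv2.contourArea)
(x,y),r=cv2.minEnclosingCircle(c);print(x+290,y+170,r,onz(p,(x+290,y+170),.091,True),onz(p,(327,205),.091,True))
im=cv2.imread("pics/w1.png")[100:260,180:340];cv2.imwrite("pics/c2.png",cv2.resize(im,(600,600),interpolation=cv2.INTER_CUBIC))
```

```text
ledL [0.50762128 0.08590589 0.026     ]
ledR [ 0.52760042 -0.01890257  0.026     ]
hole [0.51219817 0.02291616 0.026     ]
frL [0.46856695 0.07864054 0.026     ]
frR [ 0.48672203 -0.02470354  0.026     ]
326.0 206.0 16.278919219970703 [0.54322895 0.37858915 0.091     ] [0.54384137 0.37950348 0.091     ]
```

View pics/c2.png

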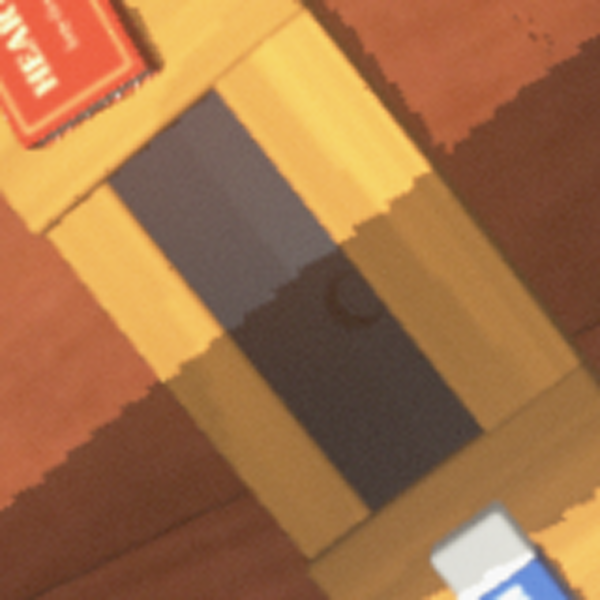

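Request:
drive_tool:
  moves:
    - {"tx":0.02,"ty":0.07,"tz":-0.3,"wx":0,"wy":0,"wz":0}
    - {"tx":0.02,"ty":0.07,"tz":-0.6,"wx":0,"wy":0,"wz":0}
    - {"tx":0.02,"ty":0.07,"tz":-0.7,"wx":0,"wy":0,"wz":0}
    - {"tx":0.02,"ty":0.07,"tz":-0.7,"wx":0,"wy":0,"wz":0}
    - {"tx":0.02,"ty":0.07,"tz":-0.7,"wx":0,"wy":0,"wz":0}
    - {"tx":0.02,"ty":0.07,"tz":-0.7,"wx":0,"wy":0,"wz":0}

```text
time_s: 4.1
tool_pos: [0.5435, 0.3761, 0.1289]
tool_rot: [0.001, 0.639, 0.769, 0.002]
wrist_force: [-0.5, 0.7, -0.1]
width: 0.0851
grip_force: 0.0
```

Run:
```python
from h import *
s=readout.state();p=camera_params("wrist");im=camera("wrist")[:,:,::-1]
cv2.imwrite("pics/w3.png",im);print(s["tool_pos"],s["tool_rot"],s["qvel"].round(3))
g=cv2.cvtColor(im,cv2.COLOR_BGR2HSV)
m=cv2.inRange(g,(0,0,110),(180,45,255));m[:,:200]=0;m[:,440:]=0;m[:120]=0;m[420:]=0
for c in cv2.findContours(m,0,1)[0]:
    if cv2.contourArea(c)>100:
        (x,y),r=cv2.minEnclosingCircle(c);print(x,y,r,cv2.contourArea(c),onz(p,(x,y),.091,True))
```

```text
[0.54349382 0.37608595 0.12894309] [5.96770138e-04 6.39361950e-01 7.68903354e-01 1.89050858e-03] [-0.006  0.    -0.004  0.003  0.002 -0.003 -0.002]
399.0 402.0 19.105072021484375 196.0 [0.61043048 0.29776576 0.091     ]
318.5 264.5727233886719 27.794082641601562 1701.0 [0.54234331 0.38173144 0.091     ]
```

View pics/w3.png

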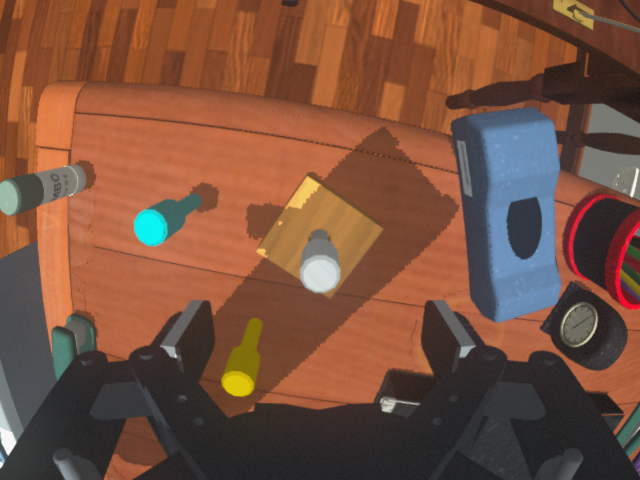

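The head top is at about (320,273), which matches (0.543,0.376), and the tool is centred over it. I'll go down to the head and grip.

Request:
drive_tool:
  moves:
    - {"tx":0,"ty":0,"tz":-0.2,"wx":0,"wy":0,"wz":0}
    - {"tx":0,"ty":0,"tz":-0.4,"wx":0,"wy":0,"wz":0}
    - {"tx":0,"ty":0,"tz":-0.5,"wx":0,"wy":0,"wz":0}
    - {"tx":0,"ty":0,"tz":-0.5,"wx":0,"wy":0,"wz":0}
    - {"tx":0,"ty":0,"tz":-0.5,"wx":0,"wy":0,"wz":0}
    - {"tx":0,"ty":0,"tz":-0.5,"wx":0,"wy":0,"wz":0}

```text
time_s: 4.75
tool_pos: [0.5429, 0.3766, 0.0532]
tool_rot: [0.0, 0.639, 0.769, 0.001]
wrist_force: [1.5, -0.0, 0.4]
width: 0.086
grip_force: 0.0
```

Request:
drive_tool:
  moves:
    - {"tx":0,"ty":0,"tz":0,"wx":0,"wy":0,"wz":0}
    - {"tx":0,"ty":0,"tz":0,"wx":0,"wy":0,"wz":0}
    - {"tx":0,"ty":0,"tz":0,"wx":0,"wy":0,"wz":0}
    - {"tx":0,"ty":0,"tz":0,"wx":0,"wy":0,"wz":0}
    - {"tx":0,"ty":0,"tz":0,"wx":0,"wy":0,"wz":0}
    - {"tx":0,"ty":0,"tz":0,"wx":0,"wy":0,"wz":0}
    - {"tx":0,"ty":0,"tz":0,"wx":0,"wy":0,"wz":0}
    - {"tx":0,"ty":0,"tz":0,"wx":0,"wy":0,"wz":0}
    - {"tx":0,"ty":0,"tz":0,"wx":0,"wy":0,"wz":0}
    - {"tx":0,"ty":0,"tz":0,"wx":0,"wy":0,"wz":0}
    - {"tx":0,"ty":0,"tz":0,"wx":0,"wy":0,"wz":0}
    - {"tx":0,"ty":0,"tz":0,"wx":0,"wy":0,"wz":0}
  claw: 1

```text
time_s: 5.95
tool_pos: [0.5423, 0.3757, 0.0515]
tool_rot: [0.0, 0.639, 0.769, 0.0]
wrist_force: [3.0, 0.6, 2.0]
width: 0.0208
grip_force: 58.7
```

Request:
drive_tool:
  moves:
    - {"tx":0,"ty":0,"tz":0.1,"wx":0,"wy":0,"wz":0}
    - {"tx":0,"ty":0,"tz":0.25,"wx":0,"wy":0,"wz":0}
    - {"tx":0,"ty":0,"tz":0.45,"wx":0,"wy":0,"wz":0}
    - {"tx":0,"ty":0,"tz":0.6,"wx":0,"wy":0,"wz":0}
    - {"tx":0,"ty":0,"tz":0.6,"wx":0,"wy":0,"wz":0}

```text
time_s: 6.45
tool_pos: [0.5421, 0.377, 0.1442]
tool_rot: [0.0, 0.639, 0.769, 0.002]
wrist_force: [0.3, 0.4, -0.5]
width: 0.0206
grip_force: 58.8
```

Request:
drive_tool:
  moves:
    - {"tx":-0.05,"ty":-0.2,"tz":0,"wx":0,"wy":0,"wz":0}
    - {"tx":-0.1,"ty":-0.4,"tz":0,"wx":0,"wy":0,"wz":0}
    - {"tx":-0.15,"ty":-0.7,"tz":0,"wx":0,"wy":0,"wz":0}
    - {"tx":-0.2,"ty":-1,"tz":0,"wx":0,"wy":0,"wz":0}
    - {"tx":-0.2,"ty":-1,"tz":0,"wx":0,"wy":0,"wz":0}

```text
time_s: 6.95
tool_pos: [0.5101, 0.2167, 0.1389]
tool_rot: [0.001, 0.642, 0.767, -0.005]
wrist_force: [1.2, -0.4, -0.5]
width: 0.0205
grip_force: 58.8
```

Request:
drive_tool:
  moves:
    - {"tx":-0.03,"ty":-0.3,"tz":0,"wx":0,"wy":0,"wz":0}
    - {"tx":-0.05,"ty":-0.6,"tz":0,"wx":0,"wy":0,"wz":0}
    - {"tx":-0.06,"ty":-0.85,"tz":0,"wx":0,"wy":0,"wz":0}
    - {"tx":-0.06,"ty":-1,"tz":0,"wx":0,"wy":0,"wz":0}
    - {"tx":-0.06,"ty":-1,"tz":0,"wx":0,"wy":0,"wz":0}
    - {"tx":-0.06,"ty":-1,"tz":0,"wx":0,"wy":0,"wz":0}

```text
time_s: 7.55
tool_pos: [0.502, 0.0759, 0.1406]
tool_rot: [-0.001, 0.639, 0.769, -0.0]
wrist_force: [-0.5, 1.9, 0.7]
width: 0.0206
grip_force: 58.8
```

Request:
drive_tool:
  moves:
    - {"tx":0,"ty":-0.1,"tz":0,"wx":0,"wy":0,"wz":0}
    - {"tx":0,"ty":-0.2,"tz":0,"wx":0,"wy":0,"wz":0.02}
    - {"tx":0,"ty":-0.2,"tz":0,"wx":0,"wy":0,"wz":0.02}
    - {"tx":0,"ty":-0.2,"tz":0,"wx":0,"wy":0,"wz":0.02}
    - {"tx":0,"ty":-0.2,"tz":0,"wx":0,"wy":0,"wz":0.02}

```text
time_s: 8.05
tool_pos: [0.5027, 0.0475, 0.1413]
tool_rot: [-0.0, 0.63, 0.776, 0.0]
wrist_force: [-0.4, 0.4, -0.8]
width: 0.0208
grip_force: 58.7
```

Run:
```python
from h import *
s=readout.state();print(s["tool_pos"],s["tool_rot"],s["wrist_force"],s["width"])
a=camera("scene");b=camera("wrist")
r=lambda im:cv2.resize(im,(400,300))
c=cv2.resize(a[180:380,270:500],(345,300),interpolation=cv2.INTER_CUBIC)
d=cv2.resize(b[180:400,180:460],(382,300),interpolation=cv2.INTER_CUBIC)
cv2.imwrite("pics/s4.png",a[:,:,::-1]);cv2.imwrite("pics/w4.png",b[:,:,::-1]);cv2.imwrite("pics/c4.png",np.hstack([c,d])[:,:,::-1])
```

```text
[0.50273605 0.04751713 0.14127324] [-3.47146304e-04  6.30138456e-01  7.76482618e-01  3.86312515e-04] [-0.39399306  0.35631985 -0.78581275] 0.02080357229367566
```

View pics/c4.png

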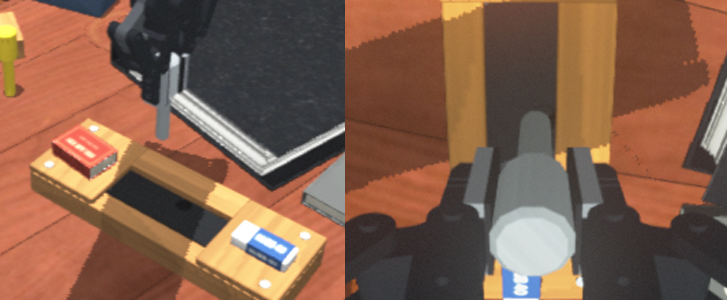

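The pin hangs upright in the fingers above the open bar, and the matchbox and eraser haven't moved. I'll lower it to just above the bar.

Request:
drive_tool:
  moves:
    - {"tx":0,"ty":0,"tz":-0.12,"wx":0,"wy":0,"wz":0}
    - {"tx":0,"ty":0,"tz":-0.24,"wx":0,"wy":0,"wz":0}
    - {"tx":0,"ty":0,"tz":-0.34,"wx":0,"wy":0,"wz":0}
    - {"tx":0,"ty":0,"tz":-0.4,"wx":0,"wy":0,"wz":0}
    - {"tx":0,"ty":0,"tz":-0.43,"wx":0,"wy":0,"wz":0}
    - {"tx":0,"ty":0,"tz":-0.43,"wx":0,"wy":0,"wz":0}
    - {"tx":0,"ty":0,"tz":-0.43,"wx":0,"wy":0,"wz":0}
    - {"tx":0,"ty":0,"tz":-0.43,"wx":0,"wy":0,"wz":0}

```text
time_s: 8.95
tool_pos: [0.5034, 0.0456, 0.0774]
tool_rot: [0.0, 0.631, 0.776, 0.0]
wrist_force: [-0.8, -0.5, -0.6]
width: 0.0204
grip_force: 58.7
```

Request:
drive_tool:
  moves:
    - {"tx":0,"ty":0,"tz":-0.005,"wx":0,"wy":0,"wz":0}
    - {"tx":0,"ty":0,"tz":-0.01,"wx":0,"wy":0,"wz":0}
    - {"tx":0,"ty":0,"tz":-0.01,"wx":0,"wy":0,"wz":0}
    - {"tx":0,"ty":0,"tz":-0.01,"wx":0,"wy":0,"wz":0}

```text
time_s: 9.35
tool_pos: [0.5029, 0.0456, 0.0753]
tool_rot: [0.0, 0.631, 0.776, -0.0]
wrist_force: [0.4, -0.1, -0.3]
width: 0.0206
grip_force: 58.7
```

Request:
drive_tool:
  moves:
    - {"tx":0,"ty":0,"tz":-0.005,"wx":0,"wy":0,"wz":0}
    - {"tx":0,"ty":0,"tz":-0.01,"wx":0,"wy":0,"wz":0}
    - {"tx":0,"ty":0,"tz":-0.01,"wx":0,"wy":0,"wz":0}
    - {"tx":0,"ty":0,"tz":-0.01,"wx":0,"wy":0,"wz":0}

```text
time_s: 9.75
tool_pos: [0.5028, 0.0456, 0.0737]
tool_rot: [-0.0, 0.631, 0.776, -0.0]
wrist_force: [0.1, 0.6, 0.4]
width: 0.0202
grip_force: 58.7
```

Request:
drive_tool:
  moves:
    - {"tx":0,"ty":0,"tz":-0.003,"wx":0,"wy":0,"wz":0}
    - {"tx":0,"ty":0,"tz":-0.007,"wx":0,"wy":0,"wz":0}
    - {"tx":0,"ty":0,"tz":-0.007,"wx":0,"wy":0,"wz":0}
    - {"tx":0,"ty":0,"tz":-0.007,"wx":0,"wy":0,"wz":0}

```text
time_s: 10.15
tool_pos: [0.5028, 0.0456, 0.0727]
tool_rot: [-0.0, 0.631, 0.776, -0.0]
wrist_force: [-0.4, 0.5, -0.7]
width: 0.021
grip_force: 58.7
```

Request:
drive_tool:
  moves:
    - {"tx":0,"ty":0,"tz":-0.003,"wx":0,"wy":0,"wz":0}
    - {"tx":0,"ty":0,"tz":-0.006,"wx":0,"wy":0,"wz":0}
    - {"tx":0,"ty":0,"tz":-0.006,"wx":0,"wy":0,"wz":0}
    - {"tx":0,"ty":0,"tz":-0.006,"wx":0,"wy":0,"wz":0}

```text
time_s: 10.55
tool_pos: [0.5029, 0.0456, 0.0718]
tool_rot: [0.0, 0.631, 0.776, -0.0]
wrist_force: [-0.2, -0.3, -0.5]
width: 0.0208
grip_force: 58.7
```

Request:
drive_tool:
  moves:
    - {"tx":0,"ty":0,"tz":-0.002,"wx":0,"wy":0,"wz":0}
    - {"tx":0,"ty":0,"tz":-0.004,"wx":0,"wy":0,"wz":0}
    - {"tx":0,"ty":0,"tz":-0.004,"wx":0,"wy":0,"wz":0}
    - {"tx":0,"ty":0,"tz":-0.004,"wx":0,"wy":0,"wz":0}

```text
time_s: 10.95
tool_pos: [0.503, 0.0456, 0.0714]
tool_rot: [0.0, 0.631, 0.776, 0.0]
wrist_force: [-1.3, -0.4, 3.2]
width: 0.0207
grip_force: 59.0
```

The tip touched with about 3 N. Now I'll slide it towards the ledge.

Request:
drive_tool:
  moves:
    - {"tx":0.0065,"ty":0.0013,"tz":0,"wx":0,"wy":0,"wz":0}
    - {"tx":0.013,"ty":0.0026,"tz":0,"wx":0,"wy":0,"wz":0}
    - {"tx":0.0195,"ty":0.0039,"tz":0,"wx":0,"wy":0,"wz":0}
    - {"tx":0.0195,"ty":0.0039,"tz":0,"wx":0,"wy":0,"wz":0}
    - {"tx":0.0195,"ty":0.0039,"tz":0,"wx":0,"wy":0,"wz":0}

```text
time_s: 11.45
tool_pos: [0.5037, 0.0458, 0.0713]
tool_rot: [-0.001, 0.631, 0.776, -0.002]
wrist_force: [-6.1, -0.6, 11.4]
width: 0.0207
grip_force: 59.3
```

Request:
drive_tool:
  moves:
    - {"tx":0.005,"ty":0.001,"tz":0,"wx":0,"wy":0,"wz":0}
    - {"tx":0.01,"ty":0.002,"tz":0,"wx":0,"wy":0,"wz":0}
    - {"tx":0.01,"ty":0.002,"tz":0,"wx":0,"wy":0,"wz":0}

```text
time_s: 11.75
tool_pos: [0.5041, 0.0459, 0.0712]
tool_rot: [-0.002, 0.631, 0.776, -0.003]
wrist_force: [-9.8, -1.0, 15.2]
width: 0.0204
grip_force: 59.7
```

Request:
drive_tool:
  moves:
    - {"tx":0,"ty":0,"tz":0.005,"wx":0,"wy":0,"wz":0}
    - {"tx":0,"ty":0,"tz":0.007,"wx":0,"wy":0,"wz":0}
    - {"tx":0,"ty":0,"tz":0.007,"wx":0,"wy":0,"wz":0}

```text
time_s: 12.05
tool_pos: [0.5076, 0.0465, 0.0722]
tool_rot: [0.0, 0.631, 0.776, 0.0]
wrist_force: [-0.1, 0.0, -0.3]
width: 0.0207
grip_force: 58.6
```

Request:
drive_tool:
  moves:
    - {"tx":0.0065,"ty":0.0013,"tz":0,"wx":0,"wy":0,"wz":0}
    - {"tx":0.0065,"ty":0.0013,"tz":0,"wx":0,"wy":0,"wz":0}
    - {"tx":0.0065,"ty":0.0013,"tz":0,"wx":0,"wy":0,"wz":0}

```text
time_s: 12.35
tool_pos: [0.5084, 0.0467, 0.0722]
tool_rot: [0.0, 0.631, 0.776, 0.0]
wrist_force: [-0.0, -0.4, 0.1]
width: 0.0207
grip_force: 58.6
```

Request:
drive_tool:
  moves:
    - {"tx":0.0065,"ty":0.0013,"tz":0,"wx":0,"wy":0,"wz":0}
    - {"tx":0.0065,"ty":0.0013,"tz":0,"wx":0,"wy":0,"wz":0}
    - {"tx":0.0065,"ty":0.0013,"tz":0,"wx":0,"wy":0,"wz":0}

```text
time_s: 12.65
tool_pos: [0.5088, 0.0468, 0.0721]
tool_rot: [-0.0, 0.631, 0.776, -0.0]
wrist_force: [-1.2, -1.1, 0.1]
width: 0.0208
grip_force: 58.7
```

Request:
drive_tool:
  moves:
    - {"tx":0.0065,"ty":0.0013,"tz":0,"wx":0,"wy":0,"wz":0}
    - {"tx":0.0065,"ty":0.0013,"tz":0,"wx":0,"wy":0,"wz":0}
    - {"tx":0.0065,"ty":0.0013,"tz":0,"wx":0,"wy":0,"wz":0}

```text
time_s: 12.95
tool_pos: [0.5091, 0.0468, 0.072]
tool_rot: [-0.001, 0.631, 0.776, -0.001]
wrist_force: [-5.1, -0.3, 3.3]
width: 0.0208
grip_force: 58.7
```

Ledge contact came at x≈0.5088, as predicted. I'll ease off it slightly, settle into light bar contact, and slide towards -y.

Request:
drive_tool:
  moves:
    - {"tx":-0.005,"ty":-0.001,"tz":-0.003,"wx":0,"wy":0,"wz":0}
    - {"tx":-0.005,"ty":-0.001,"tz":-0.003,"wx":0,"wy":0,"wz":0}
    - {"tx":-0.005,"ty":-0.001,"tz":-0.003,"wx":0,"wy":0,"wz":0}

```text
time_s: 13.25
tool_pos: [0.509, 0.0468, 0.0717]
tool_rot: [-0.0, 0.631, 0.776, -0.0]
wrist_force: [-4.5, -0.7, 1.1]
width: 0.0209
grip_force: 58.6
```

Request:
drive_tool:
  moves:
    - {"tx":0.0013,"ty":-0.0065,"tz":0,"wx":0,"wy":0,"wz":0}
    - {"tx":0.0026,"ty":-0.013,"tz":0,"wx":0,"wy":0,"wz":0}
    - {"tx":0.0039,"ty":-0.0195,"tz":0,"wx":0,"wy":0,"wz":0}
    - {"tx":0.0039,"ty":-0.0195,"tz":0,"wx":0,"wy":0,"wz":0}

```text
time_s: 13.65
tool_pos: [0.5094, 0.0448, 0.0716]
tool_rot: [-0.001, 0.631, 0.776, 0.0]
wrist_force: [-5.6, 1.7, 0.6]
width: 0.0206
grip_force: 58.5
```

Request:
drive_tool:
  moves:
    - {"tx":0.001,"ty":-0.0065,"tz":-0.003,"wx":0,"wy":0,"wz":0}
    - {"tx":0.002,"ty":-0.013,"tz":-0.003,"wx":0,"wy":0,"wz":0}
    - {"tx":0.003,"ty":-0.0195,"tz":-0.003,"wx":0,"wy":0,"wz":0}
    - {"tx":0.003,"ty":-0.0195,"tz":-0.003,"wx":0,"wy":0,"wz":0}

```text
time_s: 14.05
tool_pos: [0.5098, 0.043, 0.0714]
tool_rot: [-0.001, 0.63, 0.776, 0.001]
wrist_force: [-6.4, 3.6, 2.7]
width: 0.0205
grip_force: 58.7
```

Request:
drive_tool:
  moves:
    - {"tx":0.001,"ty":-0.0065,"tz":0,"wx":0,"wy":0,"wz":0}
    - {"tx":0.002,"ty":-0.013,"tz":0,"wx":0,"wy":0,"wz":0}
    - {"tx":0.003,"ty":-0.0195,"tz":0,"wx":0,"wy":0,"wz":0}
    - {"tx":0.003,"ty":-0.0195,"tz":0,"wx":0,"wy":0,"wz":0}

```text
time_s: 14.45
tool_pos: [0.5104, 0.0401, 0.0714]
tool_rot: [-0.001, 0.63, 0.776, 0.001]
wrist_force: [-6.7, 2.8, 2.8]
width: 0.0202
grip_force: 58.6
```

Request:
drive_tool:
  moves:
    - {"tx":0.001,"ty":-0.01,"tz":0,"wx":0,"wy":0,"wz":0}
    - {"tx":0.003,"ty":-0.02,"tz":0,"wx":0,"wy":0,"wz":0}
    - {"tx":0.004,"ty":-0.03,"tz":0,"wx":0,"wy":0,"wz":0}
    - {"tx":0.006,"ty":-0.04,"tz":0,"wx":0,"wy":0,"wz":0}
    - {"tx":0.006,"ty":-0.04,"tz":0,"wx":0,"wy":0,"wz":0}

```text
time_s: 14.95
tool_pos: [0.5117, 0.0334, 0.0714]
tool_rot: [-0.001, 0.631, 0.776, 0.001]
wrist_force: [-5.7, 2.3, 1.8]
width: 0.0205
grip_force: 58.5
```

Request:
drive_tool:
  moves:
    - {"tx":0.001,"ty":-0.0065,"tz":0,"wx":0,"wy":0,"wz":0}
    - {"tx":0.002,"ty":-0.013,"tz":0,"wx":0,"wy":0,"wz":0}
    - {"tx":0.004,"ty":-0.0195,"tz":0,"wx":0,"wy":0,"wz":0}
    - {"tx":0.004,"ty":-0.0195,"tz":0,"wx":0,"wy":0,"wz":0}

```text
time_s: 15.35
tool_pos: [0.5123, 0.0304, 0.0714]
tool_rot: [-0.001, 0.631, 0.776, 0.001]
wrist_force: [-4.7, 2.2, 0.9]
width: 0.0202
grip_force: 58.5
```

Request:
drive_tool:
  moves:
    - {"tx":0.001,"ty":-0.0065,"tz":0,"wx":0,"wy":0,"wz":0}
    - {"tx":0.002,"ty":-0.013,"tz":0,"wx":0,"wy":0,"wz":0}
    - {"tx":0.002,"ty":-0.013,"tz":0,"wx":0,"wy":0,"wz":0}
    - {"tx":0.002,"ty":-0.013,"tz":0,"wx":0,"wy":0,"wz":0}

```text
time_s: 15.75
tool_pos: [0.5128, 0.0278, 0.0714]
tool_rot: [-0.0, 0.631, 0.776, 0.0]
wrist_force: [-4.1, 1.6, 0.1]
width: 0.0206
grip_force: 58.4
```

Request:
drive_tool:
  moves:
    - {"tx":0,"ty":0,"tz":-0.004,"wx":0,"wy":0,"wz":0}
    - {"tx":0.001,"ty":-0.005,"tz":-0.004,"wx":0,"wy":0,"wz":0}
    - {"tx":0.002,"ty":-0.01,"tz":-0.004,"wx":0,"wy":0,"wz":0}
    - {"tx":0.002,"ty":-0.01,"tz":-0.004,"wx":0,"wy":0,"wz":0}

```text
time_s: 16.15
tool_pos: [0.5132, 0.0259, 0.0708]
tool_rot: [0.0, 0.631, 0.776, 0.0]
wrist_force: [-3.4, 1.0, -0.5]
width: 0.0206
grip_force: 58.5
```

Request:
drive_tool:
  moves:
    - {"tx":0.001,"ty":-0.005,"tz":0,"wx":0,"wy":0,"wz":0}
    - {"tx":0.002,"ty":-0.01,"tz":0,"wx":0,"wy":0,"wz":0}
    - {"tx":0.002,"ty":-0.01,"tz":0,"wx":0,"wy":0,"wz":0}

```text
time_s: 16.45
tool_pos: [0.5135, 0.0239, 0.0707]
tool_rot: [0.0, 0.631, 0.776, -0.0]
wrist_force: [-2.2, 0.9, -0.1]
width: 0.0206
grip_force: 58.4
```

Request:
drive_tool:
  moves:
    - {"tx":0,"ty":0,"tz":-0.003,"wx":0,"wy":0,"wz":0}
    - {"tx":0,"ty":0,"tz":-0.007,"wx":0,"wy":0,"wz":0}
    - {"tx":0,"ty":0,"tz":-0.007,"wx":0,"wy":0,"wz":0}

```text
time_s: 16.75
tool_pos: [0.5135, 0.0238, 0.0698]
tool_rot: [0.0, 0.631, 0.776, -0.0]
wrist_force: [-2.5, -0.4, 0.5]
width: 0.0206
grip_force: 58.6
```

It's sinking without load, so the tip is in the hole. I'll take off the ledge preload and push in gently.

Request:
drive_tool:
  moves:
    - {"tx":-0.007,"ty":-0.001,"tz":-0.005,"wx":0,"wy":0,"wz":0}
    - {"tx":-0.007,"ty":-0.001,"tz":-0.01,"wx":0,"wy":0,"wz":0}
    - {"tx":-0.007,"ty":-0.001,"tz":-0.015,"wx":0,"wy":0,"wz":0}
    - {"tx":-0.007,"ty":-0.001,"tz":-0.015,"wx":0,"wy":0,"wz":0}

```text
time_s: 17.15
tool_pos: [0.513, 0.0243, 0.0676]
tool_rot: [0.0, 0.631, 0.776, 0.001]
wrist_force: [-0.9, 0.1, -1.1]
width: 0.0204
grip_force: 58.7
```

Request:
drive_tool:
  moves:
    - {"tx":0,"ty":0,"tz":-0.005,"wx":0,"wy":0,"wz":0}
    - {"tx":0,"ty":0,"tz":-0.01,"wx":0,"wy":0,"wz":0}
    - {"tx":0,"ty":0,"tz":-0.015,"wx":0,"wy":0,"wz":0}
    - {"tx":0,"ty":0,"tz":-0.015,"wx":0,"wy":0,"wz":0}

```text
time_s: 17.55
tool_pos: [0.5123, 0.0241, 0.0651]
tool_rot: [-0.0, 0.631, 0.776, -0.0]
wrist_force: [1.5, 0.3, -0.5]
width: 0.0209
grip_force: 58.7
```

Request:
drive_tool:
  moves:
    - {"tx":0.003,"ty":0,"tz":-0.007,"wx":0,"wy":0,"wz":0}
    - {"tx":0.003,"ty":0,"tz":-0.014,"wx":0,"wy":0,"wz":0}
    - {"tx":0.003,"ty":0,"tz":-0.021,"wx":0,"wy":0,"wz":0}
    - {"tx":0.003,"ty":0,"tz":-0.027,"wx":0,"wy":0,"wz":0}
    - {"tx":0.003,"ty":0,"tz":-0.027,"wx":0,"wy":0,"wz":0}

```text
time_s: 18.05
tool_pos: [0.5126, 0.0241, 0.061]
tool_rot: [-0.0, 0.631, 0.776, -0.0]
wrist_force: [0.7, -0.5, -0.3]
width: 0.0202
grip_force: 58.7
```

Request:
drive_tool:
  moves:
    - {"tx":0,"ty":0,"tz":-0.007,"wx":0,"wy":0,"wz":0}
    - {"tx":0,"ty":0,"tz":-0.014,"wx":0,"wy":0,"wz":0}
    - {"tx":0,"ty":0,"tz":-0.021,"wx":0,"wy":0,"wz":0}
    - {"tx":0,"ty":0,"tz":-0.027,"wx":0,"wy":0,"wz":0}
    - {"tx":0,"ty":0,"tz":-0.027,"wx":0,"wy":0,"wz":0}

```text
time_s: 18.55
tool_pos: [0.5127, 0.0241, 0.057]
tool_rot: [-0.0, 0.631, 0.776, -0.0]
wrist_force: [-0.9, -0.1, 0.0]
width: 0.0205
grip_force: 58.7
```

Bottom is expected at z≈0.0516.

Request:
drive_tool:
  moves:
    - {"tx":0,"ty":0,"tz":-0.007,"wx":0,"wy":0,"wz":0}
    - {"tx":0,"ty":0,"tz":-0.014,"wx":0,"wy":0,"wz":0}
    - {"tx":0,"ty":0,"tz":-0.021,"wx":0,"wy":0,"wz":0}
    - {"tx":0,"ty":0,"tz":-0.028,"wx":0,"wy":0,"wz":0}
    - {"tx":0,"ty":0,"tz":-0.028,"wx":0,"wy":0,"wz":0}

```text
time_s: 19.05
tool_pos: [0.5127, 0.0241, 0.0528]
tool_rot: [-0.0, 0.631, 0.776, -0.0]
wrist_force: [0.0, 1.5, 0.8]
width: 0.0206
grip_force: 58.7
```

Request:
drive_tool:
  moves:
    - {"tx":0,"ty":0,"tz":-0.003,"wx":0,"wy":0,"wz":0}
    - {"tx":0,"ty":0,"tz":-0.006,"wx":0,"wy":0,"wz":0}
    - {"tx":0,"ty":0,"tz":-0.006,"wx":0,"wy":0,"wz":0}
    - {"tx":0,"ty":0,"tz":-0.006,"wx":0,"wy":0,"wz":0}

```text
time_s: 19.45
tool_pos: [0.5128, 0.0241, 0.052]
tool_rot: [0.0, 0.631, 0.776, -0.0]
wrist_force: [-0.3, 0.4, -0.5]
width: 0.0207
grip_force: 58.7
```

Request:
drive_tool:
  moves:
    - {"tx":0,"ty":0,"tz":-0.002,"wx":0,"wy":0,"wz":0}
    - {"tx":0,"ty":0,"tz":-0.005,"wx":0,"wy":0,"wz":0}
    - {"tx":0,"ty":0,"tz":-0.005,"wx":0,"wy":0,"wz":0}
    - {"tx":0,"ty":0,"tz":-0.005,"wx":0,"wy":0,"wz":0}

```text
time_s: 19.85
tool_pos: [0.5128, 0.0241, 0.0514]
tool_rot: [0.0, 0.631, 0.776, -0.0]
wrist_force: [-0.0, -0.0, 0.8]
width: 0.0201
grip_force: 59.1
```

Request:
drive_tool:
  moves:
    - {"tx":0,"ty":0,"tz":-0.002,"wx":0,"wy":0,"wz":0}
    - {"tx":0,"ty":0,"tz":-0.004,"wx":0,"wy":0,"wz":0}
    - {"tx":0,"ty":0,"tz":-0.004,"wx":0,"wy":0,"wz":0}
    - {"tx":0,"ty":0,"tz":-0.004,"wx":0,"wy":0,"wz":0}

```text
time_s: 20.25
tool_pos: [0.513, 0.0242, 0.0513]
tool_rot: [0.0, 0.631, 0.776, -0.0]
wrist_force: [-1.7, -0.8, 8.8]
width: 0.0204
grip_force: 59.6
```

Bottom reached with about 9 N. I'll let go, then lift straight up.

Request:
drive_tool:
  moves:
    - {"tx":0,"ty":0,"tz":0.004,"wx":0,"wy":0,"wz":0}
    - {"tx":0,"ty":0,"tz":0.004,"wx":0,"wy":0,"wz":0}
    - {"tx":0,"ty":0,"tz":0.004,"wx":0,"wy":0,"wz":0}

```text
time_s: 20.55
tool_pos: [0.5128, 0.0242, 0.0514]
tool_rot: [0.0, 0.631, 0.776, 0.0]
wrist_force: [-1.1, -0.5, 3.1]
width: 0.0205
grip_force: 59.0
```

Request:
drive_tool:
  moves:
    - {"tx":0,"ty":0,"tz":0,"wx":0,"wy":0,"wz":0}
    - {"tx":0,"ty":0,"tz":0,"wx":0,"wy":0,"wz":0}
    - {"tx":0,"ty":0,"tz":0,"wx":0,"wy":0,"wz":0}
    - {"tx":0,"ty":0,"tz":0,"wx":0,"wy":0,"wz":0}
    - {"tx":0,"ty":0,"tz":0,"wx":0,"wy":0,"wz":0}
    - {"tx":0,"ty":0,"tz":0,"wx":0,"wy":0,"wz":0}
    - {"tx":0,"ty":0,"tz":0,"wx":0,"wy":0,"wz":0}
    - {"tx":0,"ty":0,"tz":0,"wx":0,"wy":0,"wz":0}
    - {"tx":0,"ty":0,"tz":0,"wx":0,"wy":0,"wz":0}
    - {"tx":0,"ty":0,"tz":0,"wx":0,"wy":0,"wz":0}
  claw: 0

```text
time_s: 21.55
tool_pos: [0.5128, 0.0241, 0.0513]
tool_rot: [0.0, 0.631, 0.776, -0.0]
wrist_force: [0.5, -0.7, 0.1]
width: 0.0854
grip_force: 0.0
```

Request:
drive_tool:
  moves:
    - {"tx":0,"ty":0,"tz":0.1,"wx":0,"wy":0,"wz":0}
    - {"tx":0,"ty":0,"tz":0.3,"wx":0,"wy":0,"wz":0}
    - {"tx":0,"ty":0,"tz":0.6,"wx":0,"wy":0,"wz":0}
    - {"tx":0,"ty":0,"tz":0.9,"wx":0,"wy":0,"wz":0}
    - {"tx":0,"ty":0,"tz":0.9,"wx":0,"wy":0,"wz":0}
    - {"tx":0,"ty":0,"tz":0.9,"wx":0,"wy":0,"wz":0}

```text
time_s: 22.15
tool_pos: [0.5134, 0.024, 0.1881]
tool_rot: [0.001, 0.631, 0.776, 0.001]
wrist_force: [-0.6, 0.5, -0.5]
width: 0.0855
grip_force: 0.0
```

Run:
```python
from h import *
s=readout.state();print(s["time_s"],s["tool_pos"],s["wrist_force"],s["width"])
q=camera_params("scene");a=camera("scene");b=camera("wrist")
c=cv2.resize(a[180:400,270:500],(418,400),interpolation=cv2.INTER_CUBIC)
d=cv2.resize(b[80:480,130:510],(380,400))
cv2.imwrite("pics/c5.png",np.hstack([c,d])[:,:,::-1])
for z in (.091,.111): print(z,cv2.projectPoints(np.array([[.5128,.0241,z]]),q["rvec"],q["tvec"],np.array([[240/np.tan(np.radians(q["fov_y"]/2)),0,q["cx"]],[0,240/np.tan(np.radians(q["fov_y"]/2)),q["cy"]],[0,0,1]]),None)[0].ravel())
```

```text
22.15 [0.51344781 0.02403467 0.18809522] [-0.60344071  0.46492454 -0.52958455] 0.08552039333392981
0.091 [395.65116647 279.55672426]
0.111 [396.69312599 267.65182504]
```

View pics/c5.png

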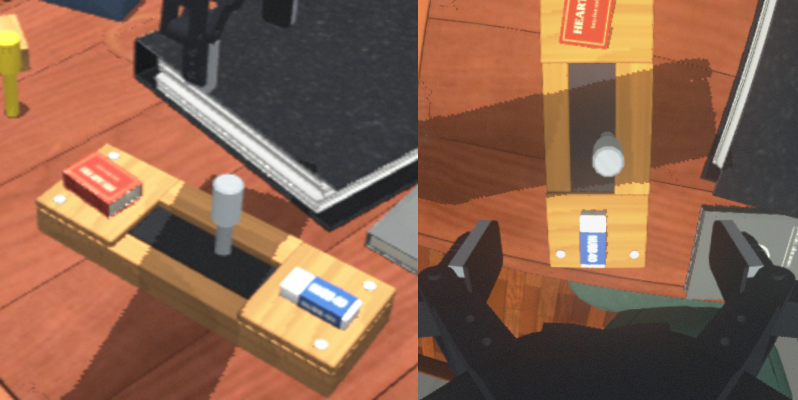

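The pin stands upright with its head top at scene pixel (395.5,280.7). A pin fully home would show at (395.7,279.6), so it is seated. The eraser and matchbox haven't moved.

```bash
python3 -c "
from station import ticket;print(ticket.job_done())"
```

```text
the job is handed in; nothing more can be done
None
```

The steel pin is fully home and upright in the hole in the bar, released with the arm clear and the eraser and matchbox in place; it took about 22 s, and the highest wrist-force reading was about 18 N.

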